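# Dip-gauge reading of a heated test bath

### The arm

A 7-joint arm with a two-finger parallel gripper is mounted at the origin on the work surface. World frame = base frame: x ahead of the robot, y to its left, z up, the work surface at z = 0. Lengths are in m, angles in rad, forces in N, time in s.
With the tool pointing down it reaches from about 0.4 to 0.85 m from the base axis. Payload 10.4 kg.
Tool frame: the origin (TCP) lies between the finger pads; the fingertips stand 22 mm ahead of it and the grasp point (between the pads) lies 3 mm ahead of it (r.nose_length is the distance from the TCP to the fingertips, in m); z points along the fingers, y is the line along which they close (so a half turn about z gives the same grasp; the last joint's range is limited). The gripper opens to 87 mm and grips with 3 to 60 N. Pads are 19 mm wide; open, the fingers measure 117 mm over their backs; the gripper's body (75 mm by 190 mm) begins 51 mm behind the grasp point.
Start: joints at [1.148, 0.332, -0.065, 1.46, 0.022, 1.35, -0.088], TCP at [0.243, -0.576, 0.245] pointing down, gripper open.
Joint ranges: [-2.6, 2.6], [-0.5, 2.12], [-1.47, 1.34], [0.16, 2.42], [-1.27, 4.41], [0.06, 2.06], [-2.6, 2.6]. Speed limits (rad/s): [2.22, 2.22, 2.79, 2.79, 3.14, 3.14, 3.14].

### API

Orientations are given as a unit quaternion [x, y, z, w].
In Python, from bench import readout, cams, r gives the robot as it stands. The module is installed in compiled form; this text tells all that it offers.
- The arm moves only by the tool step_arm, never from a script. Its argument "deltas" is a list that holds one entry, the list of rows, each a list of 7 numbers: the turn, a rotation vector about the tool's x, y, z in rad, then the shift along the tool's x, y, z in m, then the opening in per cent of the stroke, from 0 (shut) to 100 (fully open). A call has 1 to 20 rows; each row is the pose to reach, as a shift and turn from the pose commanded when the call began, along the tool's axes at that moment; what a row does not reach only later rows make up. A row lasts 1/8 s, in which the tool goes at most 62.5 mm and 10.7 degrees, less where a joint would pass 70% of its speed; a pose out of reach is approached as far as the arm can. A call with a gripper value outside its range is refused whole. The fingers move at their own pace and stop on an object; "squeeze" is the grip in N (left out, the last holds). Time passes only in rows, so rows that repeat a pose let the fingers close. It gives the time, the measured TCP pose, the force, the opening and the grip force at its end, in the units of the state.
- readout.read_state(): the state, without advancing time (a new reading comes with each control period).
- cams.camera(name): name is "side" or "top" or "wrist"; returns a dict with "img" (384x512x3 uint8, red, green, blue), "fx", "fy", "cx", "cy" (pixels), "origin" and "rotation" of the camera in the world; the wrist camera has in their place "T_tool_cam" (4x4, takes a point from camera to tool coordinates, whose origin is the TCP and whose axes are the flange's). Camera axes: x right, y up, looking along -z (the intrinsics and any distortion apply to the point x, -y, -z); pixel columns grow to the right and rows downward; lengths in m; the calibration is good to about 2 mm. A picture is of the moment at which its call begins: read the wrist's pose just before it. There is no depth.
- r.close_job(): hands the job in; it is judged then, once.
The state is a dict: "time": time; "joint_positions": joint angles; "joint_vel": joint speeds; "joint_torque": joint torques, N m; "ee_pos": TCP position; "eef_rot": TCP orientation; "ft_force": force on the tool from outside, world axes, zero at the start; "torque": the same for the moment, N m; "width": finger opening in m; "grip_force": force on a finger pad.
Only numpy, scipy, OpenCV 4.12 (cv2) and the standard library are available. Lean on these libraries where they do the work, as an engineer would, in place of code of your own. Each camera call takes 0.05 s, during which the arm holds its last target. There are 200 camera calls.

### The job

Take the scale plate from the wooden rack, slide it fully home in the slot of the aluminium reading stand and let go of it. Then take the gauge rod from its cradle by its black grip, push it gently down the bath's inclined guide tube until the collar stops on the rim, draw it right out again, and finish still holding it: level and still, tip at the read point, about 3 cm in front of the middle of the scale on the robot's side, with the rod touching neither plate nor stand. Leave everything else on the bench where it is.

Things in the scene. Friction and masses are not known exactly. Their poses are not given: they have to be found in the camera images.
- bath: Heated bath, fixed: white box 160 (x) x 220 (y) mm with steel lid, top 146 mm above the table, lid knob to 164 mm. Origin under its centre. Blue panel on -x (robot side); the inclined guide tube rises out of its far +x face in its x-z plane; the mouth is at (150, 0, 160) mm in its frame.
- guide_tube: Steel guide tube of the bath, fixed to it, inclined 30 degrees from level. Origin: centre of the flared mouth, its upper end, on the side away from the robot. x runs along the bore, down and back towards the robot into the bath; y is level. Bore 13 mm, 130 mm long, lower end open; its first 15 mm flare to 26 mm inside, 34 mm outside at the rim.
- rod: Gauge rod, 218 mm long, about 0.13 kg, loose, lying level in its cradle, axis 50 mm above the table. Origin: on the axis, at the collar's stop face; x points to the tip. Steel rod 8 mm thick with round tip from x = 0 to 120 mm; collar disc 34 mm across, x = -8 to 0; black square grip 16 x 16 mm, x = -98 to -8 mm, best taken from above at x = -50 mm.
- rod_tip (a point): The end of the gauge rod, 120 mm from the collar's stop face.
- cradle: Grey steel cradle under the rod, fixed: base 220 x 50 x 8 mm with two notched posts, at x = 65 to 75 mm (57 mm high, under the rod) and x = -94 to -82 mm (55 mm high, under the end of the grip). Origin on the table under the rod's collar; x along the rod to the tip.
- plate: Scale plate, a loose aluminium slab 8 thick (x) x 70 wide (y) x 85 mm high (z), same graduations on both faces, about 0.13 kg, standing on edge in the wooden rack at first. Origin: centre of its lower edge; z up.
- rack: Low wooden storage rack, 60 x 110 mm, 39 mm high, fixed; the plate stands in its slot, whose floor is 10 mm above the table (top of the plate at 95 mm). Origin under its centre; x across the slot.
- stand: Aluminium reading stand, 60 x 110 mm, 57 mm high, fixed. Origin on the table under its centre; x across the slot, away from the robot; y along it. Slot in its middle 10 mm wide, 77 mm long, floor 30 mm above the table, straight up to 48 mm, then flared lips that open to about 21 mm. A plate fully home has its lower edge at 30 mm and its top at 115 mm.
- read_point (a point): Where the rod's tip is read: 31 mm in front of the seated plate's face on the robot's side, midway along it, 90 mm above the table (stand frame -35, 0, 90 mm).
- brass_ring: Bystander: a brass ring, 24 mm across, 6.5 mm high, lying flat; loose. Origin under its centre.
- weight: Bystander: a steel knob weight, 36 mm across, 36 mm high; loose. Origin under its centre.
- stopper: Bystander: a black rubber stopper, 34 mm across the top, 28 mm high; loose. Origin under its centre.
- beaker: Bystander: an open glass beaker, 70 mm across, 90 mm high; loose. Origin under its centre.
- amber: Bystander: an amber bottle, 48 mm across, 100 mm high; loose. Origin under its centre.
- jar: Bystander: a glass jar, 60 mm across, 70 mm high; loose. Origin under its centre.
- spatula: Bystander: a wooden-handled spatula, 200 mm long, lying along its x; loose. Origin on its handle.
Mind the look-alikes: they are no part of the job. Of the things like the plate, leave any that is green; of the rest the larger one is meant.

How it is judged:
By the outcome, as a careful person would: the job done as asked, in the order asked, and still so for the second after the job is handed in, while the arm keeps its last pose, push and grip.
It also fails if it takes over 64 s, if anything falls off the work surface, if the arm or the gripper's body presses on something with over 40 N, if the wrist force passes 120 N, or if a joint passes its speed limit or range.

## Working session

There is one attempt and no reset: what is moved stays moved. The work goes in short steps, Python scripts to look and compute and a tool call to move; the robot and the scene stay as the last step left them, time stands still between calls to the robot, and variables do not carry over. Pictures are saved under pics/ and viewed, at most 10 in all, crops included, and the job is handed in when it is done.

Besides the shell and the picture viewer there is one more tool, called after "Call:" as name(argument=value, ...), one argument or row to a line, values as JSON. step_arm: Moves the arm, as the interface text tells. Its arguments: {"type":"object","properties":{"deltas":{"type":"array"},"squeeze":{"type":"number"}},"required":["deltas"]}

```bash
mkdir -p pics; cat > h.py <<'E'
import numpy as np, cv2
from scipy.spatial.transform import Rotation as R
from bench import readout, cams, r
def snap(n,f):
    c=cams.camera(n); cv2.imwrite(f,c["img"][:,:,::-1]); return c
E
python3 - <<'E'
from h import *
for n in ("top","side"):
    c=snap(n,f"pics/{n}0.png")
    np.savez(f"{n}.npz",**{k:v for k,v in c.items()})
    print(n,{k:np.round(v,4).tolist() if k!='img' else 0 for k,v in c.items()})
s=readout.read_state(); print(s); print(r.nose_length)
a=cv2.imread("pics/top0.png");cv2.imwrite("pics/top0b.png",cv2.resize(a,(800,600),interpolation=cv2.INTER_CUBIC))
a=cv2.imread("pics/side0.png");cv2.imwrite("pics/side0b.png",cv2.resize(a,(800,600),interpolation=cv2.INTER_CUBIC))
E
```

```text
top {'img': 0, 'fx': 360.9844, 'fy': 360.9844, 'cx': 255.6959, 'cy': 194.685, 'origin': [0.4255, -0.0444, 1.0043], 'rotation': [0.0639, -0.0426, -0.7026, 0.7074]}
side {'img': 0, 'fx': 459.8418, 'fy': 459.8418, 'cx': 263.3771, 'cy': 195.072, 'origin': [0.0099, 0.7672, 0.7098], 'rotation': [-0.1389, 0.4669, 0.8375, -0.2475]}
{'time': 0.1, 'joint_positions': array([ 1.1484203 ,  0.332791  , -0.06475302,  1.46083574,  0.02161116,
        1.34989841, -0.0884893 ]), 'joint_vel': array([-3.69158911e-04, -1.13585686e-03, -2.02194858e-04,  4.90952115e-04,
        9.74827252e-06,  1.45808791e-03,  4.61934400e-04]), 'joint_torque': array([ 2.70679528e-03, -6.24545288e+01,  2.59810709e-02, -3.90719569e+01,
       -6.12383732e-02,  3.67047801e-02,  8.83774146e-05]), 'ee_pos': array([ 0.24316098, -0.57542178,  0.24385497]), 'eef_rot': array([ 9.80080488e-01,  1.98599737e-01, -1.46677882e-04, -6.00480108e-04]), 'ft_force': array([ 0.06575654, -0.68675936,  0.25455729]), 'torque': array([ 0.01427017, -0.02286486,  0.01224361]), 'grip_force': 0.0, 'width': 0.08677808146870475}
0.022
```

View pics/top0b.png

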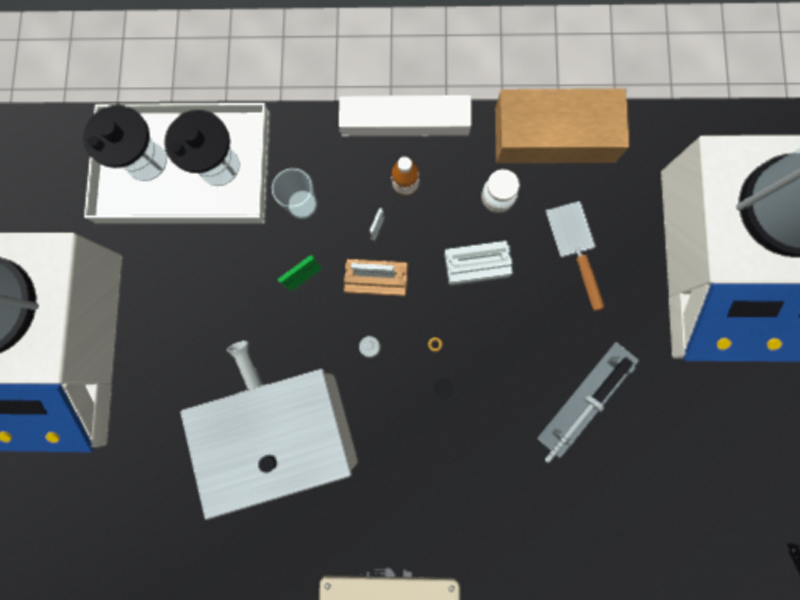

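View pics/side0b.png

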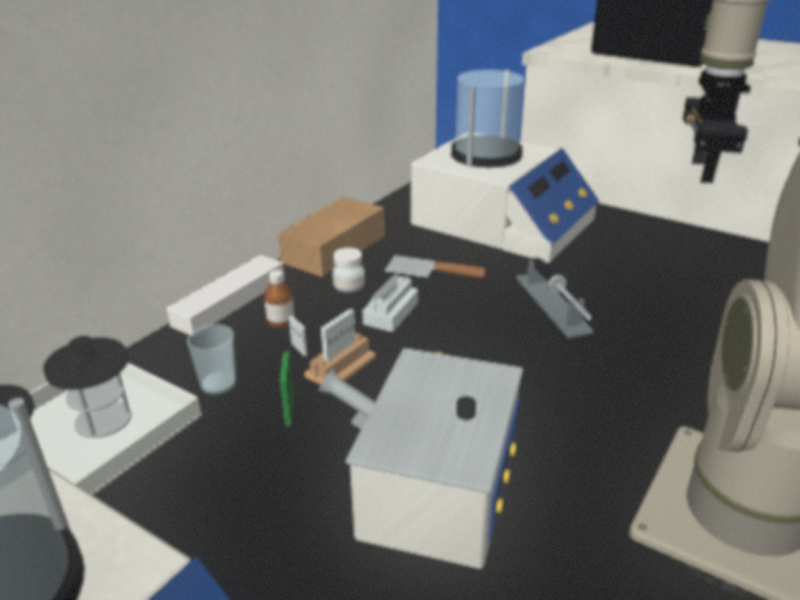

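Top view (800x600 px): rack with plate at (376,277), stand (478,262), rod from tip (548,460) through collar (594,404) to grip end (632,360), bath lid with tube mouth at (238,347). The smaller plate at (376,223) and the green one at (299,271) are decoys. The side view agrees.

```bash
cat >> h.py <<'E'
def camw(c,st=None):
    "camera origin and rotation matrix in world"
    if "T_tool_cam" in c:
        Rt=R.from_quat(st["eef_rot"]).as_matrix(); T=c["T_tool_cam"]
        return st["ee_pos"]+Rt@T[:3,3], Rt@T[:3,:3]
    return np.array(c["origin"]), R.from_quat(c["rotation"]).as_matrix()
def ray(c,uv,P):
    o,M=P; return M@np.array([(uv[0]-c["cx"])/c["fx"],-(uv[1]-c["cy"])/c["fy"],-1.0])
def atz(c,uv,z,P):
    d=ray(c,uv,P); return P[0]+d*(z-P[0][2])/d[2]
def proj(c,X,P):
    o,M=P; p=(np.atleast_2d(X)-o)@M
    return np.c_[c["cx"]-c["fx"]*p[:,0]/p[:,2], c["cy"]+c["fy"]*p[:,1]/p[:,2]]
def load(n): 
    z=np.load(n,allow_pickle=True); return {k:(z[k] if z[k].ndim else z[k].item()) for k in z}
E
python3 - <<'E'
from h import *
c=load("top.npz"); P=camw(c); print(P[1].round(3))
for n,uv,z in [("tip",(548,460),.05),("collar",(594,404),.05),("gripend",(632,360),.05),("standL",(447,264),.057),("standR",(511,258),.057),
 ("rackL",(345,276),.039),("rackR",(407,279),.039),("plateL",(351,269),.095),("plateR",(396,269),.095),("mouth",(238,347),.16),
 ("lidTL",(181,410),.146),("lidTR",(324,371),.146),("lidBR",(351,473),.146),("lidBL",(206,518),.146),("knob",(267,464),.16),("green",(299,271),.05),
 ("beaker",(293,185),.09),("amber",(404,163),.1),("jar",(503,183),.07),("weight",(370,346),.03),("ring",(435,344),.0),("stopper",(444,388),.02),("smallplate",(377,223),.03),("base",(390,590),0)]:
    print(n,atz(c,np.array(uv)/1.5625-.18,z,P).round(3))
st=readout.read_state(); w=snap("wrist","pics/w0.png"); print({k:np.round(v,4).tolist() for k,v in w.items() if k!='img'})
a=c["img"][:,:,::-1].copy()
# blend of crops
t=lambda x,y,W=100,H=75: cv2.resize(a[y:y+H,x:x+W],(400,300),interpolation=cv2.INTER_CUBIC)
cv2.imwrite("pics/crops.png",np.vstack([np.hstack([t(205,140),t(270,140)]),np.hstack([t(335,215),t(115,210)])]))
E
```

```text
[[ 0.009  0.989 -0.15 ]
 [-1.     0.004 -0.031]
 [-0.03   0.15   0.988]]
tip [ 0.315 -0.259  0.05 ]
collar [ 0.406 -0.337  0.05 ]
gripend [ 0.479 -0.403  0.05 ]
standL [ 0.64  -0.095  0.057]
standR [ 0.651 -0.205  0.057]
rackL [0.622 0.082 0.039]
rackR [ 0.617 -0.027  0.039]
plateL [0.623 0.065 0.095]
plateR [ 0.623 -0.009  0.095]
mouth [0.488 0.226 0.16 ]
lidTL [0.393 0.312 0.146]
lidTR [0.453 0.096 0.146]
lidBR [0.304 0.052 0.146]
lidBL [0.237 0.264 0.146]
knob [0.317 0.174 0.16 ]
green [0.628 0.161 0.05 ]
beaker [0.77  0.168 0.09 ]
amber [ 0.804 -0.021  0.1  ]
jar [ 0.78  -0.192  0.07 ]
weight [0.501 0.037 0.03 ]
ring [ 0.507 -0.077  0.   ]
stopper [ 0.43  -0.091  0.02 ]
smallplate [0.721 0.028 0.03 ]
base [ 0.095 -0.001  0.   ]
{'fx': 307.9948, 'fy': 307.9948, 'cx': 254.954, 'cy': 192.0628, 'T_tool_cam': [[0.0004, 0.9558, 0.2941, 0.0811], [1.0, -0.0005, 0.0004, 0.0014], [0.0005, 0.2941, -0.9558, -0.1407], [0.0, 0.0, 0.0, 1.0]]}
```

View pics/crops.png

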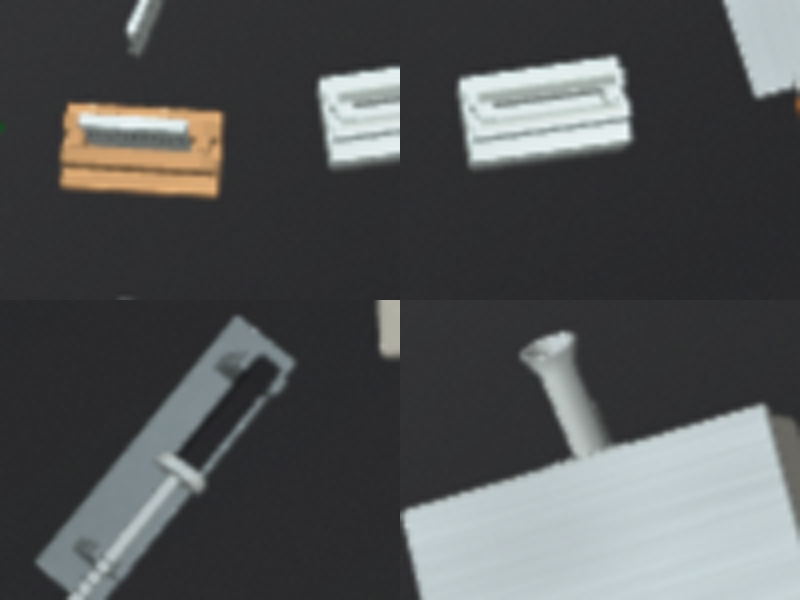

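Crops: the plate top edge runs in the rack slot, the stand slot is empty, the rod's collar and black grip are clear, and the tube mouth is to the upper left of the lid. The sizes match the spec. Next, a look with the wrist camera, stopping over the rod first.

```bash
cat >> h.py <<'E'
def rot(yaw,tilt=0):
    "tool x along yaw (deg), tilted down by tilt deg; tool z down"
    y=np.radians(yaw);t=np.radians(tilt)
    x=np.array([np.cos(y)*np.cos(t),np.sin(y)*np.cos(t),-np.sin(t)])
    yy=np.array([np.sin(y),-np.cos(y),0]); return R.from_matrix(np.c_[x,yy,np.cross(x,yy)])
def go(p,Rt,p0=None,R0=None):
    s=readout.read_state()
    p0=s["ee_pos"] if p0 is None else np.array(p0); R0=R.from_quat(s["eef_rot"]) if R0 is None else R0
    print((R0.inv()*Rt).as_rotvec().round(4), R0.inv().apply(np.array(p)-p0).round(4))
E
python3 - <<'E'
from h import *
p1=np.array([.42,-.36,.36])
go(p1,rot(90))
go([.62,-.06,.36],rot(90),p1,rot(90))
E
```

```text
[-1.0000e-03 -6.0000e-04 -1.1709e+00] [ 0.2467 -0.1298 -0.1159]
[0. 0. 0.] [0.3 0.2 0. ]
```

Call:
step_arm(
  deltas=[
    [[-0.001,-0.0006,-1.171,0.247,-0.13,-0.116,100],[-0.001,-0.0006,-1.171,0.247,-0.13,-0.116,100],[-0.001,-0.0006,-1.171,0.247,-0.13,-0.116,100],[-0.001,-0.0006,-1.171,0.247,-0.13,-0.116,100],[-0.001,-0.0006,-1.171,0.247,-0.13,-0.116,100],[-0.001,-0.0006,-1.171,0.247,-0.13,-0.116,100],[-0.001,-0.0006,-1.171,0.247,-0.13,-0.116,100],[-0.001,-0.0006,-1.171,0.247,-0.13,-0.116,100],[-0.001,-0.0006,-1.171,0.247,-0.13,-0.116,100]],
  ],
)

```text
time: 1.27
ee_pos: [0.4201, -0.3599, 0.3604]
eef_rot: [0.708, 0.707, -0.0, 0.0]
ft_force: [-0.4, -0.7, 0.3]
width: 0.0873
grip_force: 0.0
```

```bash
python3 - <<'E'
from h import *
s=readout.read_state(); w=snap("wrist","pics/w1.png"); np.savez("w1.npz",**w,ee_pos=s["ee_pos"],eef_rot=s["eef_rot"])
print(s["ee_pos"],np.abs(s["joint_vel"]).max(),s["joint_positions"].round(2))
go([.62,-.06,.36],rot(90))
E
```

```text
[ 0.42006367 -0.35990412  0.36038534] 0.005944968646060268 [ 0.93  0.16 -0.35  1.44  0.05  1.55  0.58]
[ 0.0004  0.0009 -0.0012] [3.002e-01 1.995e-01 2.000e-04]
```

Call:
step_arm(
  deltas=[
    [[0,0,0,0.3,0.2,0,50],[0,0,0,0.3,0.2,0,50],[0,0,0,0.3,0.2,0,50],[0,0,0,0.3,0.2,0,50],[0,0,0,0.3,0.2,0,50],[0,0,0,0.3,0.2,0,50],[0,0,0,0.3,0.2,0,50],[0,0,0,0.3,0.2,0,50],[0,0,0,0.3,0.2,0,50]],
  ],
)

```text
time: 2.45
ee_pos: [0.6199, -0.0615, 0.3605]
eef_rot: [0.708, 0.706, -0.0, 0.001]
ft_force: [-0.7, 0.1, -0.5]
width: 0.0432
grip_force: 0.0
```

```bash
python3 - <<'E'
from h import *
s=readout.read_state(); w=snap("wrist","pics/w2.png"); np.savez("w2.npz",**w,ee_pos=s["ee_pos"],eef_rot=s["eef_rot"])
print(s["ee_pos"],np.abs(s["joint_vel"]).max(),s["joint_positions"].round(2))
a=cv2.imread("pics/w1.png");b=cv2.imread("pics/w2.png")
cv2.imwrite("pics/w1b.png",cv2.resize(a,(800,600),interpolation=cv2.INTER_CUBIC))
cv2.imwrite("pics/w2b.png",cv2.resize(b,(800,600),interpolation=cv2.INTER_CUBIC))
E
```

```text
[ 0.619902   -0.0614698   0.36054424] 0.004258916317907261 [ 0.44  0.35 -0.57  1.24  0.19  1.6  -0.1 ]
```

View pics/w1b.png

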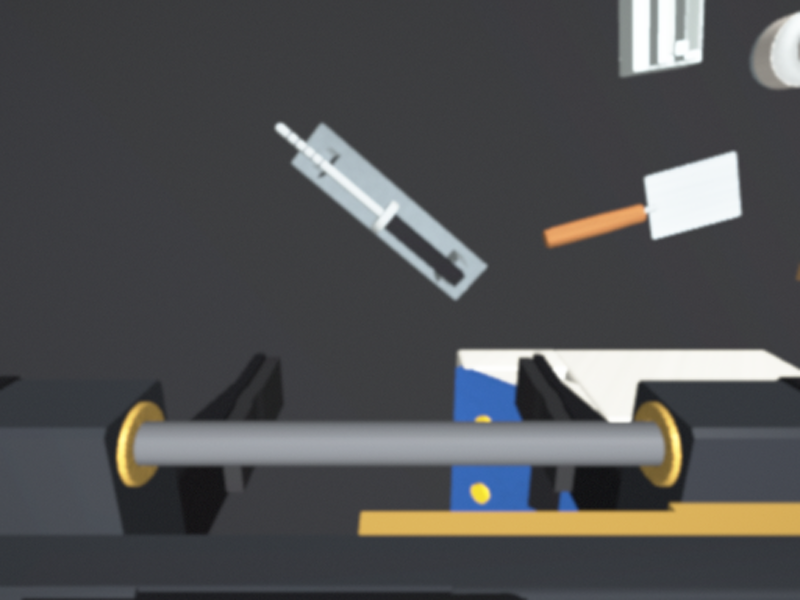

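View pics/w2b.png

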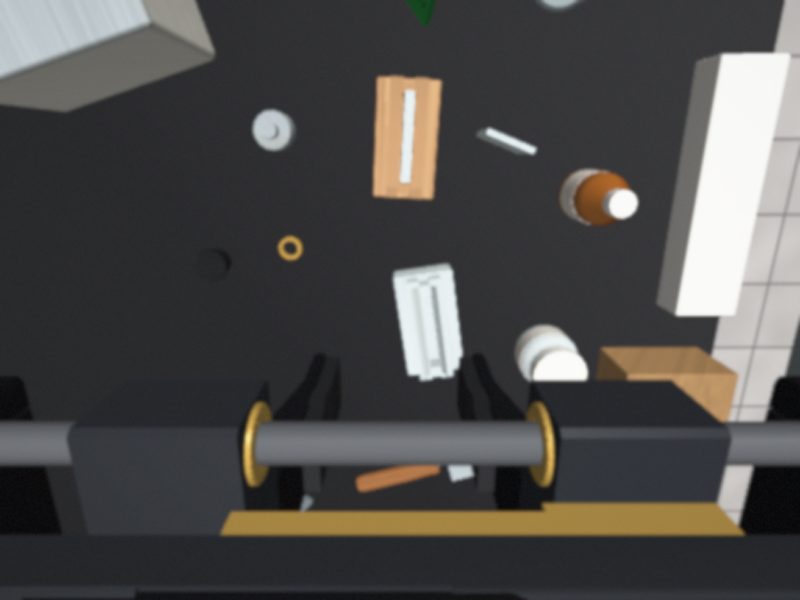

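Wrist view 1 (800x600 px) shows the rod from tip (280,127) past the collar (388,215) to the grip end (455,280). View 2 shows the plate top edge from (410,90) to (404,182) and the stand at (428,322). Next I'll fit these numerically by silhouette, each camera on its own.

```bash
cat > fit.py <<'E'
from h import *
from scipy.optimize import minimize
top=load("top.npz"); w1=load("w1.npz"); w2=load("w2.npz")
def view(c): return c, camw(c,c)
def box(x0,x1,y0,y1,z0,z1): return np.array([[x,y,z] for x in(x0,x1) for y in (y0,y1) for z in (z0,z1)],float)
S=4
def render(V,parts,q,roi):
    c,P=V; x0,y0,x1,y1=roi; m=np.zeros(((y1-y0)*S,(x1-x0)*S),np.uint8); ca,sa=np.cos(q[2]),np.sin(q[2])
    for B in parts:
        W=np.c_[B[:,0]*ca-B[:,1]*sa+q[0],B[:,0]*sa+B[:,1]*ca+q[1],B[:,2]]
        uv=(proj(c,W,P)-[x0-.5,y0-.5])*S-.5
        h=cv2.convexHull(uv.astype(np.float32))
        cv2.fillConvexPoly(m,np.round(h*16).astype(np.int32),1,shift=4)
    return m
def fit(V,parts,q0,roi,maskf,name):
    c=V[0];x0,y0,x1,y1=roi
    im=cv2.resize(c["img"][y0:y1,x0:x1],None,fx=S,fy=S,interpolation=cv2.INTER_CUBIC).astype(int)
    m=maskf(im).astype(np.uint8)
    n,l,st,_=cv2.connectedComponentsWithStats(m); 
    m=(l==1+st[1:,4].argmax()).astype(np.uint8)
    cs,_=cv2.findContours(m,cv2.RETR_EXTERNAL,cv2.CHAIN_APPROX_NONE); cv2.drawContours(m,cs,-1,1,-1)
    sc=np.array([.001,.001,.02])
    f=lambda q:float((render(V,parts,q*sc+q0,roi)^m).sum())
    b=None
    for d in (0,4,-4):
        r_=minimize(f,[d,d,d/4],method="Nelder-Mead",options=dict(initial_simplex=np.array([[d,d,d/4],[d+6,d,d/4],[d,d+6,d/4],[d,d,d/4+3]]),xatol=.02,fatol=1))
        if b is None or r_.fun<b.fun: b=r_
    q=b.x*sc+q0; print(name,q[:2].round(4),"yaw",np.degrees(q[2]).round(2),"xor/area",round(b.fun/m.sum(),3)); return q
g=lambda im:im.mean(2)
bright=lambda t:(lambda im:g(im)>t)
E
cat > f1.py <<'E'
from fit import *
T,W1,W2=view(top),view(w1),view(w2)
st=[box(-.03,.03,-.055,.055,0,.057)]
fit(T,st,[.645,-.15,.1],(270,140,345,195),bright(100),"stand top")
fit(W2,st,[.645,-.15,.1],(235,155,305,250),bright(100),"stand w2")
pt=[box(-.004,.004,-.035,.035,.095,.095)]
fit(W2,pt,[.622,.028,-.04],(235,50,285,130),bright(190),"plate w2")
ra=[box(-.03,.03,-.055,.055,0,.039),box(-.004,.004,-.035,.035,.0,.095)]
om=lambda im:(im[...,0]-im[...,2]>35)|(g(im)>120)
fit(T,ra,[.62,.027,-.04],(205,155,275,200),om,"rack top")
fit(W2,ra,[.62,.027,-.04],(225,40,295,140),om,"rack w2")
a=np.linspace(0,2*np.pi,24)
disc=lambda x,r:np.c_[np.full(24,x),r*np.cos(a),.05+r*np.sin(a)]
rod=[np.r_[disc(0,.004),disc(.116,.004)],np.r_[disc(-.008,.017),disc(0,.017)],]
rm=lambda im:g(im)>165
fit(W1,rod,[.41,-.335,2.42],(165,70,270,155),rm,"rod w1")
fit(T,rod,[.41,-.335,2.42],(340,240,395,300),rm,"rod top")
ba=[box(-.08,.08,-.11,.11,0,.146)]
fit(T,ba,[.347,.181,.27],(100,215,240,340),bright(85),"bath top")
E
python3 f1.py
```

```text
stand top [ 0.6477 -0.1506] yaw 10.38 xor/area 0.151
stand w2 [ 0.6516 -0.1518] yaw 8.31 xor/area 0.086
plate w2 [0.6277 0.0295] yaw -3.46 xor/area 0.106
rack top [0.6247 0.0288] yaw -3.41 xor/area 0.126
rack w2 [0.6274 0.0273] yaw -3.35 xor/area 0.077
rod w1 [ 0.4059 -0.3308] yaw 141.47 xor/area 0.746
rod top [ 0.4118 -0.3375] yaw 140.59 xor/area 2.024
bath top [0.3437 0.1855] yaw 16.97 xor/area 0.078
```

```bash
python3 - <<'E'
from h import *
go([.627,.029,.17],rot(86.6))
E
```

```text
[0.0008 0.0018 0.0568] [0.0908 0.0067 0.1904]
```

Call:
step_arm(
  deltas=[
    [[0.0008,0.0018,0.057,0.091,0.007,0.14,60],[0.0008,0.0018,0.057,0.091,0.007,0.19,60],[0.0008,0.0018,0.057,0.091,0.007,0.19,60],[0.0008,0.0018,0.057,0.091,0.007,0.19,60],[0.0008,0.0018,0.057,0.091,0.007,0.19,60],[0.0008,0.0018,0.057,0.091,0.007,0.19,60]],
  ],
)

```text
time: 3.25
ee_pos: [0.6281, 0.0297, 0.1719]
eef_rot: [0.728, 0.686, 0.001, 0.001]
ft_force: [0.7, -0.3, -0.5]
width: 0.0524
grip_force: 0.0
```

```bash
cat > look.py <<'E'
import sys
from h import *
def look(n):
    s=readout.read_state(); w=snap("wrist",f"pics/{n}.png"); np.savez(f"{n}.npz",**w,ee_pos=s["ee_pos"],eef_rot=s["eef_rot"])
    print(s["ee_pos"].round(4),R.from_quat(s["eef_rot"]).as_matrix()[:,0].round(4),np.abs(s["joint_vel"]).max().round(3),s["joint_positions"].round(2))
    cv2.imwrite(f"pics/{n}b.png",cv2.resize(w["img"][:,:,::-1],(800,600),interpolation=cv2.INTER_CUBIC))
look(sys.argv[1])
E
python3 look.py w3
```

```text
[0.6281 0.0297 0.1719] [5.870e-02 9.983e-01 4.000e-04] 0.01 [ 0.32  0.45 -0.58  1.52  0.25  1.25 -0.35]
```

View pics/w3b.png

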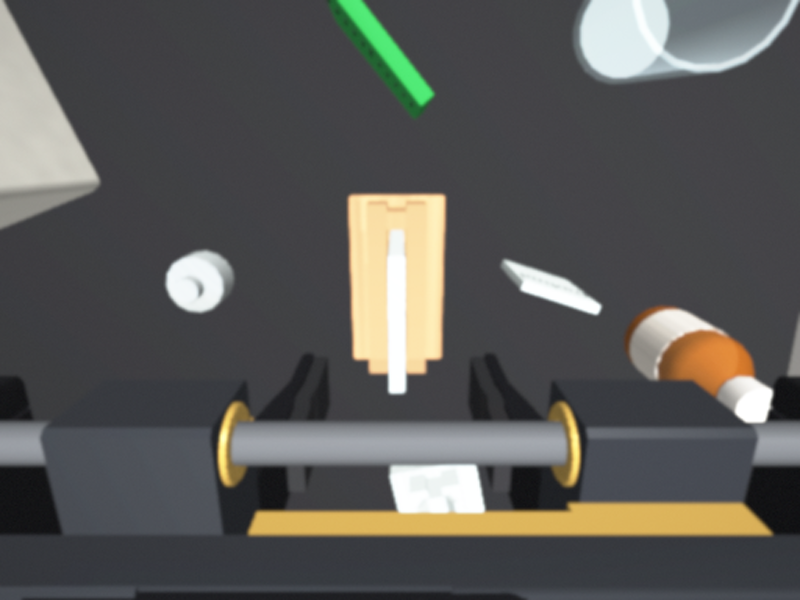

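The plate top lies at column 397, from row 254 to 392. It is centred in the finger gap (398) and parallel to it, so I'll grasp after checking its y.

```bash
python3 - <<'E'
from fit import *
w=load("w3.npz");V=view(w)
for uv in [(397,254),(397,392)]: print(atz(w,np.array(uv)/1.5625-.18,.095,V[1]).round(4))
go([.628,.0295,.073],rot(86.6))
E
```

```text
[0.6301 0.065  0.095 ]
[ 0.6259 -0.0053  0.095 ]
[ 0.0024 -0.0005  0.0006] [-0.0003 -0.0005  0.0992]
```

Call:
step_arm(
  deltas=[
    [[0.002,-0.0005,0,0,0,0.05,60],[0.002,-0.0005,0,0,0,0.085,60],[0.002,-0.0005,0,0,0,0.1,60],[0.002,-0.0005,0,0,0,0.1,60],[0.002,-0.0005,0,0,0,0.1,0],[0.002,-0.0005,0,0,0,0.1,0],[0.002,-0.0005,0,0,0,0.1,0],[0.002,-0.0005,0,0,0,0.1,0],[0.002,-0.0005,0,0,0,0.1,0],[0.002,-0.0005,0,0,0,0.1,0]],
  ],
  squeeze=25,
)

```text
time: 4.55
ee_pos: [0.6273, 0.031, 0.0703]
eef_rot: [0.727, 0.687, -0.001, -0.001]
ft_force: [-0.3, 0.0, 1.4]
width: 0.008
grip_force: 25.0
```

Plate gripped (8 mm wide, 25 N). I'll lift it and take a close look at the stand.

```bash
python3 - <<'E'
from h import *
go([.645,-.20,.20],rot(98),[.6275,.030,.071],rot(86.6))
E
```

```text
[ 0.     0.    -0.199] [-0.2286  0.0311 -0.129 ]
```

Call:
step_arm(
  deltas=[
    [[0,0,0,0,0,-0.04,0],[0,0,0,0,0,-0.09,0],[0,0,0,0,0,-0.129,0],[0,0,-0.199,-0.229,0.031,-0.129,0],[0,0,-0.199,-0.229,0.031,-0.129,0],[0,0,-0.199,-0.229,0.031,-0.129,0],[0,0,-0.199,-0.229,0.031,-0.129,0],[0,0,-0.199,-0.229,0.031,-0.129,0],[0,0,-0.199,-0.229,0.031,-0.129,0]],
  ],
)

```text
time: 5.68
ee_pos: [0.6454, -0.1984, 0.1988]
eef_rot: [0.655, 0.756, -0.0, -0.002]
ft_force: [0.5, -0.0, -0.3]
width: 0.0076
grip_force: 25.0
```

```bash
python3 look.py w4
```

```text
[ 0.6454 -0.1984  0.1988] [-0.1421  0.9898  0.0018] 0.021 [ 0.6   0.52 -0.53  1.35  0.26  1.34  0.21]
```

View pics/w4b.png

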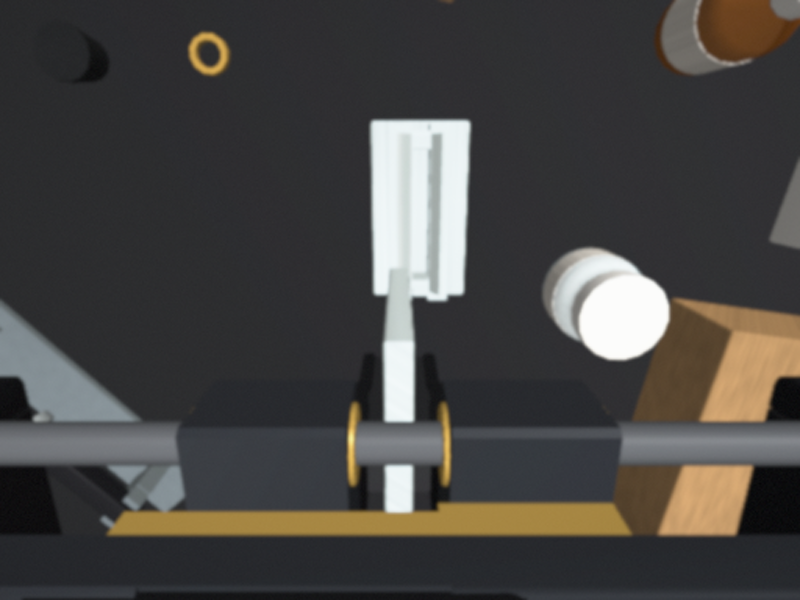

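The stand spans (372..470, 120..295) and its slot is vertical in the image; I'll fit the part not hidden by the plate.

```bash
python3 - <<'E'
from fit import *
w=load("w4.npz");V=view(w)
fit(V,[box(-.03,.03,-.055,.055,0,.057)],[.65,-.15,.145],(225,65,315,170),bright(100),"stand w4")
# slot lines: intensity profile columns in rows
gim=w["img"].mean(2)
for r0 in (95,115,135,155): print(r0,gim[r0-4:r0+5,232:308:1].mean(0).astype(int).tolist())
for r0 in (230,250): print(r0,gim[r0-2:r0+3,240:272].mean(0).astype(int).tolist())
E
```

```text
stand w4 [ 0.6506 -0.1545] yaw 8.09 xor/area 0.072
95 [47, 47, 47, 52, 82, 138, 195, 227, 236, 238, 239, 240, 241, 240, 239, 237, 237, 239, 241, 241, 241, 238, 233, 228, 223, 217, 214, 212, 211, 213, 220, 230, 237, 239, 239, 239, 238, 239, 239, 239, 237, 229, 213, 200, 186, 172, 166, 165, 167, 174, 196, 223, 236, 240, 241, 240, 240, 240, 241, 240, 240, 241, 242, 241, 240, 239, 230, 192, 124, 69, 51, 49, 48, 48, 48, 48]
115 [48, 47, 47, 48, 64, 114, 180, 225, 238, 240, 241, 242, 242, 242, 242, 240, 239, 241, 242, 241, 241, 238, 233, 228, 223, 218, 214, 212, 212, 214, 222, 232, 239, 241, 241, 241, 240, 241, 241, 241, 236, 218, 191, 179, 172, 167, 166, 166, 168, 182, 211, 231, 238, 240, 241, 241, 241, 242, 242, 242, 242, 243, 243, 242, 240, 234, 207, 146, 85, 54, 48, 48, 48, 48, 48, 49]
135 [47, 47, 47, 48, 58, 106, 173, 222, 238, 242, 243, 243, 243, 244, 244, 242, 241, 242, 242, 242, 242, 239, 234, 229, 225, 220, 215, 213, 213, 216, 224, 234, 240, 242, 242, 242, 242, 242, 242, 242, 236, 217, 196, 188, 177, 168, 167, 168, 174, 194, 222, 236, 240, 241, 241, 241, 241, 242, 242, 242, 243, 243, 243, 242, 239, 226, 178, 109, 60, 48, 48, 48, 48, 48, 48, 48]
155 [47, 47, 47, 47, 52, 79, 137, 200, 233, 242, 243, 243, 244, 244, 244, 244, 243, 242, 243, 243, 243, 241, 236, 231, 226, 221, 217, 214, 214, 217, 225, 235, 240, 242, 242, 241, 242, 242, 241, 239, 229, 207, 189, 183, 174, 168, 168, 171, 184, 213, 232, 240, 242, 242, 241, 240, 241, 241, 242, 242, 243, 242, 242, 241, 231, 189, 117, 62, 48, 48, 48, 48, 48, 48, 48, 48]
230 [32, 35, 38, 45, 85, 146, 204, 233, 241, 243, 244, 244, 244, 244, 244, 245, 244, 244, 244, 244, 244, 243, 242, 233, 193, 123, 62, 40, 37, 36, 31, 26]
250 [35, 36, 37, 40, 67, 124, 190, 229, 241, 244, 244, 244, 244, 244, 244, 244, 244, 244, 245, 245, 245, 245, 244, 234, 193, 118, 56, 37, 36, 36, 36, 35]
```

```bash
python3 - <<'E'
from h import *
go([.6508,-.1525,.12],rot(98.1))
E
```

```text
[-0.0023 -0.0018  0.0025] [0.0438 0.0118 0.079 ]
```

Call:
step_arm(
  deltas=[
    [[-0.0023,-0.0018,0.0025,0.044,0.012,0,0],[-0.0023,-0.0018,0.0025,0.044,0.012,0.04,0],[-0.0023,-0.0018,0.0025,0.044,0.012,0.079,0],[-0.0023,-0.0018,0.0025,0.044,0.012,0.079,0],[-0.0023,-0.0018,0.0025,0.044,0.012,0.079,0],[-0.0023,-0.0018,0.0025,0.044,0.012,0.079,0]],
  ],
)

```text
time: 6.48
ee_pos: [0.6521, -0.1539, 0.1224]
eef_rot: [0.656, 0.755, 0.0, 0.002]
ft_force: [-0.8, 0.1, -1.8]
width: 0.0077
grip_force: 25.0
```

```bash
python3 look.py w5; python3 - <<'E'
from h import *
a=cv2.imread("pics/w5.png"); cv2.imwrite("pics/w5c.png",cv2.resize(a[60:260,160:360],(600,600),interpolation=cv2.INTER_CUBIC))
go([.6508,-.1525,.09],rot(98.1))
E
```

```text
[ 0.6521 -0.1539  0.1224] [-0.1393  0.9902 -0.0021] 0.006 [ 0.54  0.57 -0.53  1.45  0.3   1.2   0.11]
[ 0.0027  0.002  -0.0019] [ 0.0018 -0.0009  0.0321]
```

View pics/w5c.png

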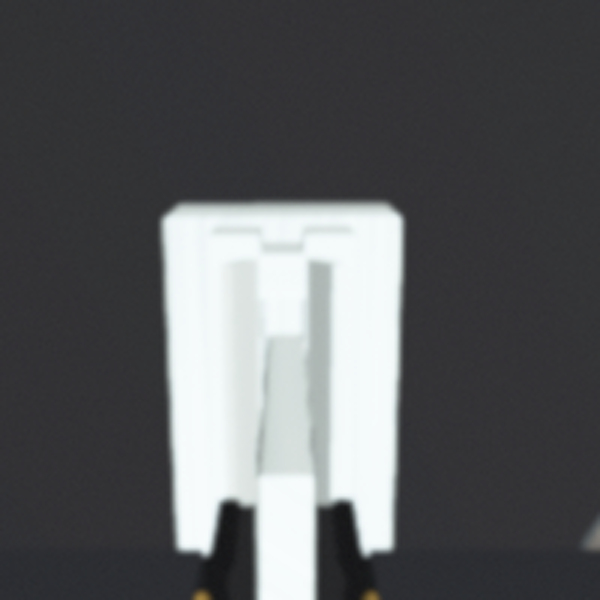

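The plate's lower edge (285,336) is centred between the lips (260..306). I'll lower it gently.

Call:
step_arm(
  deltas=[
    [[0.001,0.001,0,0.0,0,0.008,0],[0.001,0.001,0,0.0,0,0.014,0],[0.001,0.001,0,0.0,0,0.018,0],[0.001,0.001,0,0.0,0,0.022,0],[0.001,0.001,0,0.0,0,0.025,0],[0.001,0.001,0,0.0,0,0.025,0]],
  ],
)

```text
time: 7.28
ee_pos: [0.6509, -0.1541, 0.0949]
eef_rot: [0.656, 0.755, -0.0, -0.0]
ft_force: [1.8, -0.2, -1.8]
width: 0.008
grip_force: 25.0
```

Call:
step_arm(
  deltas=[
    [[0,0,0,0,0,0.003,0],[0,0,0,0,0,0.005,0],[0,0,0,0,0,0.006,0],[0,0,0,0,0,0.006,0]],
  ],
)

```text
time: 7.78
ee_pos: [0.651, -0.1541, 0.0903]
eef_rot: [0.656, 0.755, -0.0, -0.0]
ft_force: [-3.4, 0.3, 8.5]
width: 0.0079
grip_force: 25.0
```

Call:
step_arm(
  deltas=[
    [[0,0,0,0,0,0.001,0],[0,0,0,0,0,0.001,0],[0,0,0,0,0,0.0,30],[0,0,0,0,0,0.0,30],[0,0,0,0,0,0,30],[0,0,0,0,0,-0.04,30],[0,0,0,0,0,-0.09,30],[0,0,0,-0.08,0,-0.12,30],[0,0,0,-0.08,0,-0.12,30],[0,0,0,-0.08,0,-0.12,30]],
  ],
)

```text
time: 9.02
ee_pos: [0.662, -0.2359, 0.2092]
eef_rot: [0.657, 0.754, -0.001, 0.0]
ft_force: [-0.3, 0.3, -0.2]
width: 0.0262
grip_force: 0.0
```

```bash
python3 look.py w6; python3 - <<'E'
from fit import *
a=cv2.imread("pics/w6.png"); cv2.imwrite("pics/w6c.png",cv2.resize(a[40:270,140:400],(780,690))[:600])
w=load("w6.npz");V=view(w)
y=np.radians(8.1);X=np.array([np.cos(y),np.sin(y)]);Y=np.array([-np.sin(y),np.cos(y)]);o=np.array([.651,-.1525])
for z in (.115,.119):
  print(z,[((proj(w,np.r_[o+X*a+Y*b,z],V[1])[0]-[140,40])*3).round(0) for a,b in [(-.004,.035),(.004,.035),(-.004,-.035),(.004,-.035)]])
E
```

```text
[ 0.662  -0.2359  0.2092] [-0.1356  0.9908 -0.001 ] 0.05 [ 0.61  0.57 -0.51  1.25  0.28  1.39  0.25]
0.115 [array([327.,  -7.]), array([362.,  -7.]), array([330., 299.]), array([362., 299.])]
0.119 [array([327., -10.]), array([362., -10.]), array([330., 301.]), array([362., 301.])]
```

View pics/w6c.png

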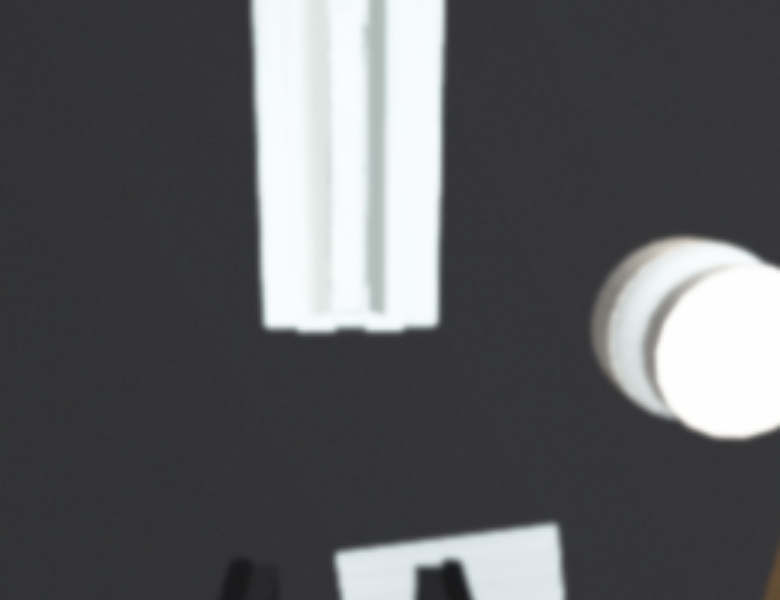

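The plate stands upright and centred in the slot (columns 330–365 against a predicted 327–362). Next, the rod.

```bash
python3 - <<'E'
from h import *
go([.448,-.367,.20],rot(140))
E
```

```text
[-0.0009 -0.0009 -0.7341] [-0.1027 -0.2304  0.0089]
```

Call:
step_arm(
  deltas=[
    [[-0.001,-0.001,-0.734,-0.103,-0.23,0.009,55],[-0.001,-0.001,-0.734,-0.103,-0.23,0.009,55],[-0.001,-0.001,-0.734,-0.103,-0.23,0.009,55],[-0.001,-0.001,-0.734,-0.103,-0.23,0.009,55],[-0.001,-0.001,-0.734,-0.103,-0.23,0.009,55],[-0.001,-0.001,-0.734,-0.103,-0.23,0.009,55],[-0.001,-0.001,-0.734,-0.103,-0.23,0.009,55]],
  ],
)

```text
time: 9.95
ee_pos: [0.4505, -0.3652, 0.2003]
eef_rot: [0.34, 0.94, 0.0, 0.0]
ft_force: [-0.3, 1.1, -0.9]
width: 0.0478
grip_force: 0.0
```

```bash
python3 look.py w7; python3 - <<'E'
from fit import *
w=load("w7.npz");V=view(w)
g_=w["img"].mean(2); 
# print row profiles to find the rod
for r0 in range(40,236,15):
    p=g_[r0-1:r0+2,200:310].mean(0); print(r0,p[::2].astype(int).tolist())
E
```

```text
[ 0.4505 -0.3652  0.2003] [-7.682e-01  6.402e-01 -7.000e-04] 0.008 [ 1.12  0.32 -0.62  1.62  0.2   1.26  1.34]
40 [84, 85, 84, 84, 84, 84, 84, 85, 84, 84, 85, 84, 114, 211, 236, 237, 237, 237, 238, 239, 238, 231, 224, 229, 249, 251, 251, 246, 238, 238, 238, 238, 237, 233, 233, 232, 231, 222, 139, 86, 84, 84, 85, 84, 85, 85, 84, 85, 85, 84, 84, 84, 84, 85, 84]
55 [85, 85, 85, 85, 85, 84, 85, 85, 85, 84, 85, 84, 108, 198, 234, 236, 237, 237, 229, 194, 184, 183, 193, 244, 254, 255, 255, 247, 187, 179, 170, 179, 222, 233, 234, 234, 233, 224, 131, 85, 85, 85, 85, 85, 85, 85, 84, 85, 85, 85, 85, 85, 85, 85, 85]
70 [85, 85, 85, 85, 85, 85, 85, 85, 85, 85, 85, 85, 98, 187, 234, 237, 236, 236, 236, 236, 236, 235, 232, 247, 254, 255, 255, 250, 236, 234, 233, 234, 234, 235, 235, 234, 233, 206, 111, 86, 85, 85, 85, 85, 85, 85, 85, 85, 85, 85, 85, 85, 85, 85, 85]
85 [86, 86, 86, 86, 85, 85, 85, 85, 86, 85, 86, 85, 92, 177, 235, 239, 239, 238, 238, 238, 238, 238, 234, 248, 254, 255, 255, 250, 237, 237, 236, 235, 235, 235, 235, 235, 234, 192, 96, 85, 86, 85, 85, 85, 86, 86, 86, 86, 85, 85, 85, 85, 
[... 1736 characters left out ...]
6, 86, 86, 86, 86, 86, 87, 86, 86, 86, 85, 86, 86, 92, 181, 238, 238, 200, 154, 154, 136, 80, 74, 74, 74, 74, 74, 74, 105, 158, 155, 156, 206, 237, 240, 232, 135, 87, 86, 86, 86, 86, 86, 87, 86, 86, 86, 86, 86, 85, 86, 86, 86, 86, 86]
220 [86, 86, 86, 86, 85, 86, 86, 86, 86, 86, 86, 86, 87, 90, 170, 234, 239, 239, 239, 235, 199, 91, 73, 73, 72, 73, 73, 76, 152, 233, 239, 239, 239, 238, 237, 215, 115, 86, 86, 86, 86, 86, 86, 86, 86, 86, 86, 85, 86, 86, 86, 86, 86, 86, 86]
235 [40, 47, 54, 54, 53, 57, 66, 80, 86, 86, 87, 86, 87, 86, 86, 86, 86, 86, 86, 86, 86, 85, 86, 87, 86, 86, 86, 86, 86, 86, 87, 85, 86, 86, 86, 86, 86, 86, 86, 86, 86, 86, 86, 86, 86, 86, 86, 86, 74, 52, 53, 55, 55, 54, 44]
```

```bash
python3 - <<'E'
from fit import *
w=load("w7.npz");V=view(w); g_=w["img"].mean(2)
# grip edges at subpixel, level 155 (between 75 and 240); top face z=.058
def cross(p,lev,rev=False):
    i=np.where((p[:-1]-lev)*(p[1:]-lev)<0)[0]; return [k+(lev-p[k])/(p[k+1]-p[k]) for k in i]
pts=[]
for r0 in range(145,226,5):
    if 200<=r0<=213: continue
    p=g_[r0-1:r0+2,232:268].mean(0); c=cross(p,157); 
    if len(c)==2: pts.append(((c[0]+c[1])/2+232,r0,c[1]-c[0]))
pts=np.array(pts); print(pts[::4].round(2))
X=np.array([atz(w,(u,v),.055,V[1]) for u,v,_ in pts])
pr=[]
for r0 in range(62,120,6):
    seg=g_[r0-1:r0+2,240:262].mean(0); wt=np.clip(seg-242,0,None); pr.append(((wt*np.arange(240,262)).sum()/wt.sum(),r0))
Y=np.array([atz(w,q,.053,V[1]) for q in pr]); A=np.r_[X,Y][:,:2]
m=A.mean(0); d=np.linalg.svd(A-m)[2][0]; d*=np.sign(d[1]); print("yaw",np.degrees(np.arctan2(d[1],d[0])),"resid mm",((A-m)@[-d[1],d[0]]*1e3).round(1))
p=g_[110:240,248:256].mean(1); print("col profile rows110+",p.astype(int).tolist())
p2=g_[110:150,240:243].mean(1); print(p2.astype(int).tolist())
p3=g_[0:60,250:256].mean(1).astype(int); print(p3.tolist())
np.save("rod.npy",np.r_[m,d])
E
```

```text
[[248.83 145.    16.43]
 [248.65 165.    16.06]
 [248.5  185.    15.78]
 [248.42 220.    15.33]]
yaw 139.1203548694401 resid mm [ 0.3  0.3  0.2  0.3  0.2  0.2  0.1  0.2  0.1 -0.  -0.  -0.2 -0.3 -0.4
 -0.   0.   0.   0.  -0.1 -0.1 -0.2 -0.2 -0.3 -0.3]
col profile rows110+ [252, 252, 252, 252, 251, 252, 251, 251, 251, 251, 251, 251, 251, 251, 250, 247, 247, 251, 254, 255, 255, 255, 255, 255, 255, 254, 249, 188, 106, 80, 78, 78, 78, 78, 78, 78, 78, 78, 77, 78, 77, 77, 77, 77, 77, 77, 77, 77, 77, 77, 77, 77, 78, 77, 77, 78, 77, 77, 77, 77, 77, 77, 77, 77, 76, 77, 77, 77, 77, 77, 77, 77, 77, 76, 76, 76, 76, 76, 76, 76, 76, 76, 76, 76, 76, 76, 75, 75, 75, 75, 75, 75, 75, 74, 75, 75, 75, 76, 76, 76, 76, 76, 75, 76, 75, 75, 75, 75, 75, 76, 76, 76, 77, 77, 88, 128, 180, 194, 160, 112, 89, 86, 86, 86, 86, 86, 86, 86, 86, 86]
[239, 239, 239, 239, 239, 239, 238, 239, 239, 239, 238, 238, 238, 236, 230, 221, 227, 245, 252, 253, 254, 254, 254, 254, 254, 253, 242, 191, 147, 139, 138, 138, 137, 138, 138, 138, 138, 138, 138, 138]
[240, 240, 240, 239, 232, 221, 229, 237, 239, 239, 239, 238, 238, 238, 238, 237, 232, 221, 231, 246, 251, 252, 252, 252, 252, 252, 252, 252, 249, 242, 244, 249, 251, 251, 251, 251, 251, 251, 251, 251, 249, 244, 247, 251, 252, 252, 252, 252, 251, 249, 244, 239, 237, 238, 241, 247, 251, 252, 252, 252]
```

```bash
python3 - <<'E'
from fit import *
w=load("w7.npz");V=view(w); q=np.load("rod.npy");m,d=q[:2],q[2:]
a=atz(w,(248.8,137.3),.067,V[1]);b=atz(w,(248.4,225),.058,V[1])
print(a.round(4),b.round(4),np.linalg.norm((a-b)[:2]))
sa=(a[:2]-m)@d+.008; sb=(b[:2]-m)@d+.098; print(sa,sb); o=m+d*(sa+sb)/2; print("collar",o.round(4),"grasp",(o-.05*d).round(4))
gp=o-.05*d; go([*gp,.051],rot(139.1))
E
```

```text
[ 0.4113 -0.3402  0.067 ] [ 0.4779 -0.3971  0.058 ] 0.08760801581599843
0.016470616198312714 0.018864635282570805
collar [ 0.4045 -0.334 ] grasp [ 0.4423 -0.3667]
[0.0007 0.0006 0.0192] [ 0.0055 -0.0063  0.1492]
```

Call:
step_arm(
  deltas=[
    [[0.0007,0.0006,0.019,0.0055,-0.0063,0.06,55],[0.0007,0.0006,0.019,0.0055,-0.0063,0.11,55],[0.0007,0.0006,0.019,0.0055,-0.0063,0.147,55],[0.0007,0.0006,0.019,0.0055,-0.0063,0.147,55],[0.0007,0.0006,0.019,0.0055,-0.0063,0.147,0],[0.0007,0.0006,0.019,0.0055,-0.0063,0.147,0],[0.0007,0.0006,0.019,0.0055,-0.0063,0.147,0],[0.0007,0.0006,0.019,0.0055,-0.0063,0.147,0],[0.0007,0.0006,0.019,0.0055,-0.0063,0.147,0]],
  ],
  squeeze=40,
)

```text
time: 11.12
ee_pos: [0.4417, -0.368, 0.0541]
eef_rot: [0.35, 0.937, -0.0, 0.001]
ft_force: [2.0, 4.7, 5.4]
width: 0.0154
grip_force: 40.0
```

```bash
python3 - <<'E'
from h import *
s=readout.read_state();print(s["ee_pos"],R.from_quat(s["eef_rot"]).as_matrix()[:,0].round(3),s["ft_force"],s["width"],s["joint_positions"].round(2))
E
```

```text
[ 0.44170159 -0.36797003  0.05413953] [-0.755  0.656 -0.001] [1.97828122 4.7407576  5.39654028] 0.015407325887385696 [ 1.09  0.47 -0.57  1.77  0.3   0.99  1.25]
```

Rod gripped (15.4 mm wide, 40 N, collar about 50 mm ahead of the TCP). I'll lift it and look at the tube mouth.

```bash
python3 - <<'E'
from h import *
go([.442,-.368,.36],rot(139.1))
go([.504,.177,.36],rot(195.5),[.442,-.368,.36],rot(139.1))
E
```

```text
[ 0.0004  0.0014 -0.0015] [-7.000e-04  3.000e-04 -3.059e-01]
[ 0.      0.     -0.9844] [0.31   0.4525 0.    ]
```

Call:
step_arm(
  deltas=[
    [[0,0,0,0,0,-0.02,0],[0,0,0,0,0,-0.06,0],[0,0,0,0,0,-0.12,0],[0,0,0,0,0,-0.18,0],[0,0,0,0,0,-0.24,0],[0,0,0,0,0,-0.306,0],[0,0,-0.1,0.03,0.05,-0.306,0],[0,0,-0.25,0.062,0.09,-0.306,0],[0,0,-0.4,0.1,0.145,-0.306,0],[0,0,-0.55,0.14,0.2,-0.306,0],[0,0,-0.7,0.18,0.26,-0.306,0],[0,0,-0.85,0.22,0.32,-0.306,0],[0,0,-0.984,0.255,0.37,-0.306,0],[0,0,-0.984,0.29,0.42,-0.306,0],[0,0,-0.984,0.31,0.4525,-0.306,0],[0,0,-0.984,0.31,0.4525,-0.306,0],[0,0,-0.984,0.31,0.4525,-0.306,0]],
  ],
)

```text
time: 13.25
ee_pos: [0.5039, 0.1759, 0.3589]
eef_rot: [-0.134, 0.991, -0.001, -0.001]
ft_force: [-0.1, -1.0, -1.7]
width: 0.0155
grip_force: 40.0
```

```bash
python3 look.py w8; python3 - <<'E'
from h import *
w=cv2.imread("pics/w8.png"); s=load("side.npz")["img"][:,:,::-1]; t=load("top.npz")["img"][:,:,::-1]
z=lambda a,x,y,W,H,f: cv2.resize(a[y:y+H,x:x+W],None,fx=f,fy=f,interpolation=cv2.INTER_CUBIC)
A=np.zeros((600,800,3),np.uint8)
A[0:384,0:512]=w
A[0:280,520:800]=z(s,195,230,40,40,7)[:280,:280]
A[300:580,520:800]=z(t,140,210,40,40,7)
cv2.imwrite("pics/mouth.png",A)
E
```

```text
[0.5039 0.1759 0.3589] [-0.9643 -0.2648  0.0012] 0.037 [ 0.53  0.24 -1.12  1.46  0.22  1.57  1.26]
```

View pics/mouth.png

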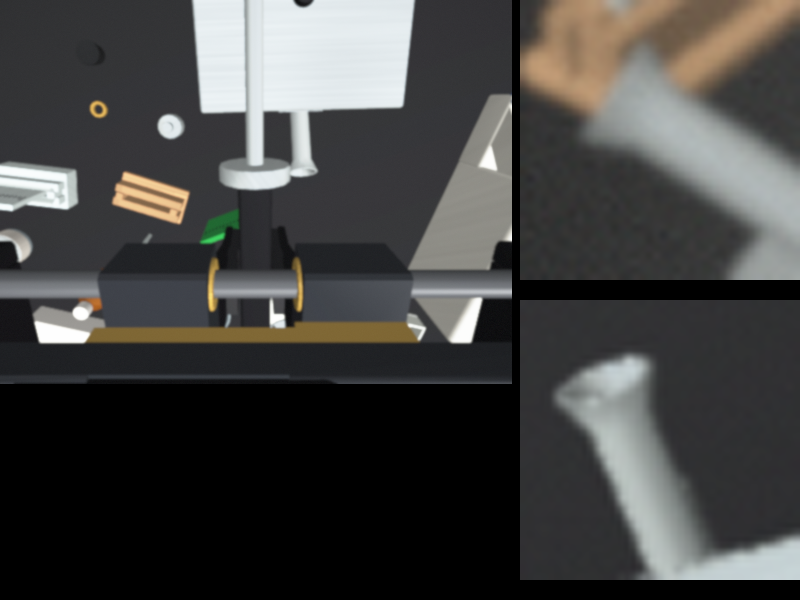

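Panel (10th view): the tube rim in the wrist view is at about (302,172) beside the collar, and the lid's far edge runs (201,112)–(405,106). The rim centre is about (208.6,243.2) in the side camera and (151.7,221) in the top one. I'll triangulate these and fit the bath model.

```bash
cat > f2.py <<'E'
from fit import *
side=load("side.npz"); w8=load("w8.npz")
obs=[(top,(151.7-.5,221-.5)),(side,(208.6-.5,243.2-.5)),(w8,(302.5,172))]
def tri(o):
    A=np.zeros((3,3));b=np.zeros(3)
    for c,uv in o:
        P=camw(c,c);d=ray(c,uv,P);d/=np.linalg.norm(d);M=np.eye(3)-np.outer(d,d);A+=M;b+=M@P[0]
    return np.linalg.solve(A,b)
X=tri(obs);print("mouth tri",X.round(4),[ (proj(c,X,camw(c,c))[0]-uv).round(1) for c,uv in obs])
print("top z.16",atz(top,obs[0][1],.16,camw(top)).round(4),"w8 z.16",atz(w8,obs[2][1],.16,camw(w8,w8)).round(4),"side",atz(side,obs[1][1],.16,camw(side)).round(4))
a=np.linspace(0,2*np.pi,32)
u=np.array([-np.cos(np.pi/6),0,-.5]);n=np.array([.5,0,-np.cos(np.pi/6)])
M0=np.array([.15,0,.16])
D=lambda s,r:M0+u*s+r*(np.cos(a)[:,None]*n+np.sin(a)[:,None]*np.array([0,1,0]))
ro=.0095
bath=[box(-.08,.08,-.11,.11,0,.146),np.r_[D(0,.017),D(.015,ro)],np.r_[D(.015,ro),D(.09,ro)]]
import fit as F
def masked(V,roi,ign,name,q0):
    c=V[0];x0,y0,x1,y1=roi
    im=cv2.resize(c["img"][y0:y1,x0:x1],None,fx=S,fy=S,interpolation=cv2.INTER_CUBIC).mean(2)
    m=(im>100).astype(np.uint8); ok=np.ones_like(m)
    for i in ign: ok[max(0,(i[1]-y0)*S):(i[3]-y0)*S,max(0,(i[0]-x0)*S):(i[2]-x0)*S]=0
    sc=np.array([.001,.001,.02])
    f=lambda q:float(((render(V,bath,q*sc+q0,roi)^m)*ok).sum())
    b=min((minimize(f,[d,d,d/4],method="Nelder-Mead",options=dict(initial_simplex=np.array([[d,d,d/4],[d+6,d,d/4],[d,d+6,d/4],[d,d,d/4+3]]),xatol=.02,fatol=1)) for d in (0,3,-3)),key=lambda r:r.fun)
    q=b.x*sc+q0; k=q[:2]+.15*np.array([np.cos(q[2]),np.sin(q[2])])
    print(name,q[:2].round(4),np.degrees(q[2]).round(2),"mouth",k.round(4),round(b.fun/(m*ok).sum(),4))
masked(view(w8),(180,12,420,182),[(215,0,293,190),(288,0,320,16)],"w8",[.345,.183,.28])
masked(view(top),(100,210,240,340),[(160,285,185,305)],"top",[.345,.183,.28])
E
python3 f2.py
```

```text
mouth tri [0.4903 0.2272 0.1596] [array([0.4, 0.3]), array([-0.2, -0. ]), array([0.5, 0.6])]
top z.16 [0.491 0.228 0.16 ] w8 z.16 [0.4897 0.2263 0.16  ] side [0.4895 0.2275 0.16  ]
w8 [0.3487 0.1853] 16.85 mouth [0.4922 0.2287] 0.0489
top [0.3452 0.1857] 16.29 mouth [0.4891 0.2277] 0.0619
```

```bash
cat > ins.py <<'E'
from h import *
M=np.array([.4900,.2272,.160]); Q=rot(196.5,30); A=Q.as_matrix()
def tcp(s,dy=0,dz=.004,dx=.0504): # s: tip depth past mouth (m)
    return M+A[:,0]*(s-.12-dx)-A[:,1]*dy-A[:,2]*dz
E
python3 - <<'E'
from ins import *
from fit import load
w=load("w8.npz");g=w["img"].mean(2);T=w["T_tool_cam"]
for r0 in (116,125,135,145,150,166,172,178,205,220):
    lo,hi=(225,285)
    p=g[r0-1:r0+2,lo:hi].mean(0)
    if r0>190: i=np.where(p<40)[0]
    else: i=np.where(p>120)[0]
    uv=((i[0]+i[-1])/2+lo,r0); d=T[:3,:3]@np.array([(uv[0]-w["cx"])/w["fx"],-(uv[1]-w["cy"])/w["fy"],-1]); X=T[:3,3]+d*(.004-T[2,3])/d[2]
    print(r0,i[0]+lo,i[-1]+lo,X.round(4))
p1=tcp(-.03); print(p1, tcp(0), tcp(.12)); go(p1,Q)
E
```

```text
116 246 263 [ 0.0728 -0.0015  0.004 ]
125 246 263 [ 0.0688 -0.0015  0.004 ]
135 246 263 [ 0.0642 -0.0015  0.004 ]
145 247 263 [ 0.0596 -0.0013  0.004 ]
150 247 263 [ 0.0572 -0.0013  0.004 ]
166 225 284 [ 0.0495 -0.0015  0.004 ]
172 225 284 [ 0.0466 -0.0015  0.004 ]
178 225 284 [ 0.0436 -0.0015  0.004 ]
205 239 240 [ 0.0297 -0.009   0.004 ]
220 239 241 [ 0.0217 -0.0088  0.004 ]
[0.65448696 0.27592326 0.2636641 ] [0.62957609 0.26854432 0.2486641 ] [0.52993262 0.23902858 0.1886641 ]
[-0.0074 -0.5246 -0.0211] [-0.1716  0.0581  0.095 ]
```

```bash
python3 - <<'E'
from fit import load
for n in("w1","w3","w8"): print(load(n+".npz")["T_tool_cam"].round(4).tolist(), load(n+".npz")["cx"])
E
```

```text
[[0.0004, 0.9559, 0.2938, 0.0799], [1.0, -0.0003, -0.0002, 0.0004], [-0.0001, 0.2938, -0.9559, -0.1407], [0.0, 0.0, 0.0, 1.0]] 254.95400138727572
[[0.0004, 0.9559, 0.2938, 0.0799], [1.0, -0.0004, -0.0001, 0.0005], [-0.0, 0.2938, -0.9559, -0.1407], [0.0, 0.0, 0.0, 1.0]] 254.95400138727572
[[0.0004, 0.9556, 0.2946, 0.0811], [1.0, -0.0002, -0.0006, -0.0014], [-0.0005, 0.2946, -0.9556, -0.1407], [0.0, 0.0, 0.0, 1.0]] 254.95400138727572
```

Call:
step_arm(
  deltas=[
    [[0,0,0,-0.06,0.03,0,0],[0,0,0,-0.12,0.058,0,0],[-0.001,0,-0.021,-0.171,0.058,0,0],[-0.007,-0.15,-0.021,-0.171,0.058,0.02,0],[-0.007,-0.3,-0.021,-0.171,0.058,0.05,0],[-0.0074,-0.45,-0.021,-0.171,0.058,0.08,0],[-0.0074,-0.5246,-0.021,-0.1716,0.058,0.095,0],[-0.0074,-0.5246,-0.021,-0.1716,0.058,0.095,0],[-0.0074,-0.5246,-0.021,-0.1716,0.058,0.095,0],[-0.0074,-0.5246,-0.021,-0.1716,0.058,0.095,0]],
  ],
)

```text
time: 14.55
ee_pos: [0.6552, 0.2776, 0.2652]
eef_rot: [-0.139, 0.956, 0.038, 0.257]
ft_force: [0.4, 0.8, -1.0]
width: 0.0156
grip_force: 40.0
```

```bash
python3 - <<'E'
from ins import *
for i in range(2):
    s=readout.read_state(); go(tcp(-.03),Q); print(s["ee_pos"].round(4),s["ft_force"].round(1),s["joint_positions"].round(2))
# tip seen by top & side cameras?
c={n:cams.camera(n) for n in("top","side")}
tip=s["ee_pos"]+R.from_quat(s["eef_rot"]).apply([.1704,0,.004]); print("tip expected",tip.round(4))
for n in c:
    np.savez(n+"1.npz",**c[n]); u=proj(c[n],tip,camw(c[n]))[0]; x,y=u.round().astype(int); print(n,u.round(1))
    d=np.abs(c[n]["img"].astype(int)-load(n+".npz")["img"]).max(2)
    print((d[y-9:y+10,x-9:x+10]).tolist() if n=="top" else "")
E
```

```text
[ 0.002   0.0013 -0.0003] [ 0.0018 -0.0014  0.0008]
[0.6552 0.2776 0.2652] [ 0.4  0.8 -1. ] [ 0.39  0.36 -1.09  1.66  0.63  0.87  0.96]
[ 0.002   0.0013 -0.0003] [ 0.0018 -0.0014  0.0008]
[0.6552 0.2776 0.2652] [ 0.4  0.8 -1. ] [ 0.39  0.36 -1.09  1.66  0.63  0.87  0.96]
tip expected [0.5157 0.2364 0.1764]
top [146.  209.3]
[[1, 1, 4, 40, 122, 128, 102, 51, 14, 3, 1, 2, 2, 2, 2, 1, 1, 1, 3], [2, 3, 1, 18, 79, 103, 107, 67, 22, 5, 3, 2, 3, 2, 0, 2, 3, 3, 2], [3, 3, 1, 5, 39, 114, 125, 94, 46, 12, 2, 3, 2, 3, 1, 0, 2, 2, 3], [3, 3, 0, 1, 17, 83, 125, 110, 73, 24, 1, 1, 0, 2, 3, 1, 3, 1, 2], [1, 1, 1, 2, 9, 58, 121, 119, 78, 31, 5, 3, 1, 1, 2, 0, 1, 1, 2], [3, 2, 1, 1, 3, 28, 91, 99, 93, 70, 24, 5, 1, 2, 1, 1, 2, 2, 1], [3, 2, 4, 2, 2, 14, 67, 120, 118, 89, 39, 7, 2, 1, 1, 3, 2, 1, 3], [1, 1, 2, 3, 1, 4, 40, 120, 131, 103, 55, 15, 3, 3, 3, 2, 2, 2, 1], [2, 0, 1, 3, 0, 3, 17, 83, 125, 111, 66, 20, 5, 2, 2, 3, 2, 2, 3], [3, 1, 1, 1, 1, 2, 5, 33, 80, 77, 39, 10, 3, 1, 0, 1, 1, 3, 1], [2, 0, 1, 1, 1, 1, 2, 6, 26, 27, 10, 3, 1, 3, 1, 2, 1, 1, 1], [2, 2, 2, 1, 1, 1, 1, 3, 5, 4, 2, 2, 3, 2, 1, 0, 2, 2, 1], [4, 0, 3, 3, 1, 2, 3, 1, 2, 1, 3, 2, 2, 2, 1, 2, 2, 2, 1], [1, 2, 1, 3, 3, 2, 1, 3, 2, 1, 2, 1, 3, 1, 2, 4, 1, 1, 2], [2, 2, 2, 1, 2, 2, 2, 2, 2, 2, 1, 1, 3, 2, 2, 3, 3, 2, 2], [2, 1, 3, 1, 2, 1, 3, 0, 2, 2, 3, 1, 1, 1, 2, 3, 3, 2, 0], [2, 2, 2, 1, 1, 2, 2, 1, 2, 2, 3, 2, 1, 2, 2, 2, 1, 2, 1], [2, 3, 2, 3, 1, 2, 3, 1, 1, 3, 1, 2, 1, 1, 1, 2, 3, 2, 4], [0, 3, 0, 2, 2, 2, 2, 2, 2, 2, 1, 0, 0, 2, 2, 2, 3, 3, 4]]
side [194.1 233.9]
```

Top and side views agree: the tip is where expected and in line with the bore. I'll insert gently.

Call:
step_arm(
  deltas=[
    [[0.001,0.001,0,0.01,-0.0014,0.0008,0],[0.001,0.001,0,0.02,-0.0014,0.0008,0],[0.001,0.001,0,0.03,-0.0014,0.0008,0],[0.001,0.001,0,0.038,-0.0014,0.0008,0],[0.001,0.001,0,0.045,-0.0014,0.0008,0],[0.001,0.001,0,0.052,-0.0014,0.0008,0],[0.001,0.001,0,0.055,-0.0014,0.0008,0],[0.001,0.001,0,0.055,-0.0014,0.0008,0]],
  ],
)

```text
time: 15.65
ee_pos: [0.6092, 0.2627, 0.2356]
eef_rot: [-0.139, 0.956, 0.037, 0.256]
ft_force: [-0.9, 0.2, -0.4]
width: 0.0155
grip_force: 40.0
```

```bash
python3 - <<'E'
from ins import *
s=readout.read_state(); print((A.T@(s["ee_pos"]-tcp(0))).round(4), "tool-frame force",(A.T@s["ft_force"]).round(1),s["torque"].round(2)); go(tcp(.12),Q)
E
```

```text
[0.0249 0.0002 0.0007] tool-frame force [ 0.8  0.4 -0.1] [-0.08  0.52 -0.05]
[ 0.0006 -0.0005  0.0009] [ 0.0951 -0.0001 -0.0007]
```

Call:
step_arm(
  deltas=[
    [[0,0,0,0.008,0,0,0],[0,0,0,0.016,0,0,0],[0,0,0,0.024,0,0,0],[0,0,0,0.032,0,0,0],[0,0,0,0.04,0,0,0],[0,0,0,0.048,0,0,0],[0,0,0,0.056,0,0,0],[0,0,0,0.064,0,0,0],[0,0,0,0.072,0,0,0],[0,0,0,0.08,0,0,0],[0,0,0,0.085,0,0,0],[0,0,0,0.085,0,0,0]],
  ],
)

```text
time: 17.15
ee_pos: [0.5385, 0.2416, 0.193]
eef_rot: [-0.139, 0.956, 0.037, 0.256]
ft_force: [0.2, 0.0, -0.9]
width: 0.0156
grip_force: 40.0
```

```bash
python3 - <<'E'
from ins import *
s=readout.read_state(); print((A.T@(s["ee_pos"]-tcp(0))).round(4), "tool-frame force",(A.T@s["ft_force"]).round(1),s["torque"].round(2)); go(tcp(.12),Q)
E
```

```text
[0.1101 0.     0.0007] tool-frame force [ 0.3 -0.   0.9] [-0.09  0.53 -0.  ]
[ 0.0002 -0.0006  0.001 ] [ 0.0099 -0.     -0.0007]
```

Free so far. The last centimetre goes in small steps until the collar meets the rim.

Call:
step_arm(
  deltas=[
    [[0,0,0,0.003,0,0,0],[0,0,0,0.006,0,0,0],[0,0,0,0.008,0,0,0],[0,0,0,0.0095,0,0,0],[0,0,0,0.011,0,0,0],[0,0,0,0.011,0,0,0]],
  ],
)

```text
time: 17.9
ee_pos: [0.5302, 0.2393, 0.1884]
eef_rot: [-0.139, 0.956, 0.038, 0.257]
ft_force: [5.7, 0.9, -1.0]
width: 0.0155
grip_force: 40.0
```

Call:
step_arm(
  deltas=[
    [[0,0,0,0.001,0,0,0],[0,0,0,0.0015,0,0,0],[0,0,0,0.0015,0,0,0]],
  ],
)

```text
time: 18.27
ee_pos: [0.53, 0.2393, 0.1887]
eef_rot: [-0.139, 0.955, 0.038, 0.258]
ft_force: [9.9, 1.9, -1.1]
width: 0.0158
grip_force: 40.0
```

```bash
python3 - <<'E'
from ins import *
s=readout.read_state(); print((A.T@(s["ee_pos"]-tcp(0))).round(4), "tool-frame force",(A.T@s["ft_force"]).round(1),s["torque"].round(2),s["width"])
E
```

```text
[1.198e-01 3.000e-04 1.000e-04] tool-frame force [-8.1 -1.   6. ] [ 0.42 -1.53 -0.04] 0.0157890199838024
```

The collar is on the rim: depth 119.8 mm and force rising with no motion. One last light push, then draw it out along the axis.

Call:
step_arm(
  deltas=[
    [[0,0,0,0.001,0,0,0],[0,0,0,0.001,0,0,0],[0,0,0,-0.006,0,0,0],[0,0,0,-0.016,0,0,0],[0,0,0,-0.028,0,0,0],[0,0,0,-0.04,0,0,0],[0,0,0,-0.052,0,0,0],[0,0,0,-0.064,0,0,0],[0,0,0,-0.076,0,0,0],[0,0,0,-0.088,0,0,0],[0,0,0,-0.1,0,0,0],[0,0,0,-0.112,0,0,0],[0,0,0,-0.124,0,0,0],[0,0,0,-0.136,0,0,0],[0,0,0,-0.148,0,0,0],[0,0,0,-0.16,0,0,0],[0,0,0,-0.17,0,0,0],[0,0,0,-0.17,0,0,0]],
  ],
)

```text
time: 20.52
ee_pos: [0.6699, 0.281, 0.2721]
eef_rot: [-0.139, 0.956, 0.038, 0.256]
ft_force: [0.2, 0.1, -1.4]
width: 0.0157
grip_force: 40.0
```

```bash
python3 - <<'E'
from ins import *
s=readout.read_state(); print((A.T@(s["ee_pos"]-tcp(0))).round(4),s["width"],s["joint_positions"].round(2))
# seated plate / read point
y=np.radians(8.1); X=np.array([np.cos(y),np.sin(y),0]); st=np.array([.651,-.1530,0]); rp=st-.035*X+[0,0,.09]; print("read",rp.round(4))
for yaw in (60,80):
    Qf=rot(yaw); p=rp-Qf.apply([.1704,0,.004]); print(yaw,p.round(4))
Qf=rot(70); p=rp-Qf.apply([.1704,0,.004])
Qm=rot(150); pm=np.array([.60,.10,.32]); go(pm,Qm); go([*p[:2],.20],Qf,pm,Qm); print(p)
E
```

```text
[-0.0483  0.0005  0.0008] 0.015650661941881985 [ 0.36  0.4  -1.09  1.61  0.66  0.9   0.96]
read [ 0.6163 -0.1579  0.09  ]
60 [ 0.5311 -0.3055  0.094 ]
80 [ 0.5868 -0.3257  0.094 ]
[0.2134 0.4936 0.7935] [ 0.0787 -0.1536 -0.1009]
[0.     0.     1.3963] [-0.1727 -0.383   0.12  ]
[ 0.55806894 -0.31805517  0.094     ]
```

The rod is clear of the tube (tip 48 mm out). I'll level it and carry it high to above the read point.

Call:
step_arm(
  deltas=[
    [[0.0,0.05,0.1,0,-0.02,-0.04,0],[0.05,0.15,0.25,0.02,-0.05,-0.08,0],[0.1,0.27,0.4,0.04,-0.09,-0.1,0],[0.15,0.4,0.55,0.06,-0.12,-0.1,0],[0.19,0.46,0.7,0.078,-0.15,-0.1,0],[0.213,0.494,0.794,0.079,-0.154,-0.101,0],[0.213,0.494,0.794,0.079,-0.154,-0.101,0],[0.213,0.494,0.794,0.079,-0.154,-0.101,0],[0.213,0.494,0.794,0.079,-0.154,-0.101,0]],
  ],
)

```text
time: 21.65
ee_pos: [0.599, 0.1, 0.3201]
eef_rot: [0.258, 0.966, -0.0, 0.0]
ft_force: [-0.1, 0.2, -0.8]
width: 0.0159
grip_force: 40.0
```

```bash
python3 - <<'E'
from ins import *
s=readout.read_state(); print(s["ee_pos"].round(4),s["joint_positions"].round(2))
go([.558,-.318,.2],rot(70))
E
```

```text
[0.599  0.1    0.3201] [ 0.47  0.41 -0.97  1.35  0.34  1.55  0.58]
[5.0000e-04 7.0000e-04 1.3985e+00] [-0.1725 -0.3829  0.1203]
```

Call:
step_arm(
  deltas=[
    [[0,0,0.15,-0.02,-0.045,0,0],[0,0,0.3,-0.045,-0.1,0,0],[0,0,0.45,-0.068,-0.15,0,0],[0,0,0.6,-0.09,-0.2,0,0],[0,0,0.75,-0.112,-0.25,0,0],[0,0,0.9,-0.135,-0.3,0,0],[0,0,1.05,-0.158,-0.35,0.02,0],[0,0,1.2,-0.17,-0.38,0.05,0],[0,0,1.35,-0.1725,-0.383,0.09,0],[0.0005,0.0007,1.3985,-0.1725,-0.383,0.12,0],[0.0005,0.0007,1.3985,-0.1725,-0.383,0.12,0],[0.0005,0.0007,1.3985,-0.1725,-0.383,0.12,0],[0.0005,0.0007,1.3985,-0.1725,-0.383,0.12,0]],
  ],
)

```text
time: 23.28
ee_pos: [0.5578, -0.3188, 0.2018]
eef_rot: [0.82, 0.573, 0.0, 0.001]
ft_force: [0.2, 0.6, -0.7]
width: 0.0151
grip_force: 40.0
```

```bash
python3 look.py w9; python3 - <<'E'
from fit import *
c=cams.camera("top"); np.savez("top2.npz",**c); P=camw(c)
s=readout.read_state(); Rt=R.from_quat(s["eef_rot"]); tip=s["ee_pos"]+Rt.apply([.1704,0,.004]); print("tip est",tip.round(4),s["ft_force"].round(1))
go([.558,-.318,.094],rot(70))
# plate top centre in new top view, bias check against first
u=proj(c,[[.651,-.153,.115],tip],P); print(u.round(1))
gi=c["img"].mean(2); x,y=u[0].round().astype(int)
print(gi[y-10:y+24:1,x-16:x+17:2].astype(int).tolist())
x,y=u[1].round().astype(int); print("tip",gi[y-8:y+9,x-8:x+9].astype(int).tolist())
E
```

```text
[ 0.5578 -0.3188  0.2018] [ 3.434e-01  9.392e-01 -6.000e-04] 0.007 [ 0.88  0.46 -0.58  1.44  0.25  1.31 -0.07]
tip est [ 0.6162 -0.1588  0.1971] [ 0.  -0.2 -1.5]
[ 0.0007  0.0006 -0.002 ] [1.000e-03 1.000e-04 1.072e-01]
[[310.  159.4]
 [317.1 165.5]]
[[48, 47, 48, 48, 47, 47, 48, 48, 47, 47, 48, 47, 46, 48, 46, 47, 46], [47, 48, 48, 48, 48, 48, 48, 47, 47, 47, 47, 47, 47, 46, 46, 47, 47], [49, 47, 47, 48, 48, 47, 46, 48, 47, 46, 46, 47, 46, 47, 46, 48, 46], [47, 48, 48, 46, 48, 47, 47, 47, 47, 47, 47, 46, 47, 46, 46, 46, 46], [48, 47, 47, 47, 48, 47, 48, 47, 47, 47, 47, 46, 48, 57, 74, 56, 46], [48, 47, 47, 46, 48, 46, 47, 46, 47, 50, 61, 88, 90, 125, 170, 106, 46], [48, 48, 47, 47, 48, 47, 59, 75, 90, 106, 139, 209, 214, 218, 222, 144, 46], [48, 47, 51, 64, 89, 91, 125, 176, 215, 217, 218, 230, 232, 232, 213, 156, 53], [75, 91, 103, 140, 212, 217, 217, 225, 232, 231, 224, 231, 235, 238, 228, 212, 83], [170, 216, 218, 218, 232, 233, 216, 225, 234, 237, 232, 233, 236, 238, 232, 228, 91], [224, 232, 233, 214, 234, 237, 231, 231, 235, 236, 233, 231, 234, 235, 214, 191, 91], [232, 234, 2
[... 2688 characters left out ...]
24], [122, 123, 138, 157, 158, 152, 166, 176, 186, 192, 190, 185, 184, 179, 173, 185, 217], [182, 186, 184, 187, 187, 187, 191, 197, 190, 187, 190, 193, 192, 176, 183, 192, 203], [202, 207, 207, 212, 214, 218, 220, 223, 221, 204, 182, 177, 178, 160, 184, 194, 194], [222, 224, 225, 226, 227, 229, 229, 229, 229, 224, 216, 186, 149, 129, 161, 181, 186], [227, 228, 228, 227, 227, 216, 199, 195, 195, 182, 166, 149, 136, 133, 145, 162, 166], [193, 194, 182, 167, 166, 162, 155, 165, 181, 181, 178, 193, 214, 218, 220, 222, 221], [164, 180, 180, 178, 194, 215, 220, 222, 225, 226, 226, 229, 233, 234, 234, 234, 234], [221, 225, 225, 225, 228, 232, 233, 234, 234, 234, 235, 235, 235, 235, 235, 235, 235]]
```

```bash
cat > chk.py <<'E'
from fit import *
c=cams.camera("side"); P=camw(c); s=readout.read_state(); Rt=R.from_quat(s["eef_rot"])
d=np.abs(c["img"].astype(int)-load("side.npz")["img"]).max(2).astype(float)
for x in (.03,.075,.09,.105,.13,.14,.15,.155,.16,.165):
    a=s["ee_pos"]+Rt.apply([x+.0004,0,.004]); u=proj(c,a,P)[0]; v=proj(c,a+[0,0,.001],P)[0]-u
    # sample along image direction of world z, +-15mm
    k=np.arange(-18,19); q=u+k[:,None]*v; val=cv2.remap(d.astype(np.float32),q[:,:1].astype(np.float32),q[:,1:].astype(np.float32),cv2.INTER_LINEAR).ravel()
    print(x,u.round(1),val[::2].astype(int).tolist())
E
python3 chk.py
```

```text
0.03 [302.2 127.2] [7, 17, 31, 50, 70, 90, 105, 113, 118, 120, 124, 128, 132, 121, 105, 84, 68, 58, 56]
0.075 [289.8 131.1] [7, 8, 8, 6, 4, 5, 19, 34, 46, 48, 38, 25, 10, 7, 6, 6, 8, 8, 6]
0.09 [285.6 132.5] [7, 6, 6, 5, 4, 5, 16, 31, 44, 45, 40, 25, 12, 4, 3, 5, 7, 9, 7]
0.105 [281.3 133.9] [9, 6, 5, 4, 2, 7, 17, 32, 43, 47, 37, 24, 12, 4, 3, 4, 6, 7, 7]
0.13 [274.  136.2] [6, 7, 9, 9, 7, 6, 18, 35, 52, 54, 46, 33, 18, 7, 2, 6, 6, 6, 6]
0.14 [271.  137.1] [6, 6, 7, 7, 5, 4, 17, 33, 45, 48, 38, 24, 9, 5, 4, 7, 7, 7, 8]
0.15 [268.1 138.1] [6, 7, 8, 6, 4, 5, 17, 36, 50, 51, 43, 32, 16, 7, 4, 6, 6, 6, 7]
0.155 [266.6 138.6] [5, 5, 6, 5, 4, 9, 22, 41, 54, 56, 48, 33, 17, 6, 3, 5, 6, 6, 7]
0.16 [265.1 139. ] [2, 3, 5, 5, 5, 8, 22, 40, 52, 53, 44, 32, 16, 5, 3, 5, 6, 7, 9]
0.165 [263.5 139.5] [5, 6, 3, 2, 4, 3, 7, 15, 22, 23, 21, 14, 8, 5, 4, 4, 5, 7, 7]
```

The rod is level and lies on the predicted axis; its tip is about 2–3 mm short along the axis. I'll lower it to the read point with that correction.

Call:
step_arm(
  deltas=[
    [[0,0,0,0.003,0,0.03,0],[0,0,0,0.003,0,0.06,0],[0,0,0,0.003,0,0.085,0],[0,0,0,0.003,0,0.1,0],[0,0,0,0.003,0,0.107,0],[0,0,0,0.003,0,0.107,0],[0,0,0,0.003,0,0.107,0],[0,0,0,0.003,0,0.107,0],[0,0,0,0.003,0,0.107,0]],
  ],
)

```text
time: 24.55
ee_pos: [0.5581, -0.316, 0.0933]
eef_rot: [0.82, 0.573, -0.0, -0.0]
ft_force: [-0.4, 0.5, -1.7]
width: 0.0156
grip_force: 40.0
```

```bash
python3 - <<'E'
from h import *
s=readout.read_state(); Rt=R.from_quat(s["eef_rot"]); t=s["ee_pos"]+Rt.apply([.168,0,.004])
y=np.radians(8.1); d=t-[.651,-.153,0]; print("tip in stand frame",(d[0]*np.cos(y)+d[1]*np.sin(y)).round(4),(-d[0]*np.sin(y)+d[1]*np.cos(y)).round(4),d[2].round(4),s["ft_force"].round(1),np.abs(s["joint_vel"]).max().round(4),Rt.as_matrix()[2,0].round(4))
E
python3 chk.py | tail -5
```

```text
tip in stand frame -0.0354 -0.0003 0.0892 [-0.4  0.5 -1.7] 0.003 -0.0003
0.14 [270.  172.8] [2, 4, 2, 1, 1, 8, 14, 18, 18, 16, 9, 4, 2, 3, 4, 5, 7, 8, 7]
0.15 [267.1 173.9] [4, 2, 2, 4, 8, 16, 23, 28, 24, 17, 10, 5, 2, 5, 6, 5, 7, 9, 7]
0.155 [265.7 174.4] [2, 3, 3, 3, 5, 8, 15, 19, 20, 14, 8, 2, 1, 2, 4, 5, 5, 7, 8]
0.16 [264.3 174.9] [3, 5, 2, 3, 6, 10, 13, 13, 12, 9, 5, 4, 5, 6, 7, 6, 6, 7, 5]
0.165 [262.8 175.5] [4, 4, 4, 4, 7, 15, 26, 36, 42, 32, 21, 11, 6, 3, 5, 6, 8, 7, 6]
```

Call:
step_arm(
  deltas=[
    [[0,0,0,0,0,-0.0015,0],[0,0,0,0,0,-0.0015,0],[0,0,0,0,0,-0.0015,0],[0,0,0,0,0,-0.0015,0],[0,0,0,0,0,-0.0015,0],[0,0,0,0,0,-0.0015,0]],
  ],
)

```text
time: 25.35
ee_pos: [0.5579, -0.3159, 0.0944]
eef_rot: [0.82, 0.572, -0.0, -0.0]
ft_force: [0.2, -0.8, -2.1]
width: 0.0159
grip_force: 40.0
```

```bash
python3 chk.py | tail -6; python3 - <<'E'
from h import *
s=readout.read_state(); Rt=R.from_quat(s["eef_rot"]); t=s["ee_pos"]+Rt.apply([.168,0,.004])
y=np.radians(8.1); d=t-[.651,-.153,0]; print((d[0]*np.cos(y)+d[1]*np.sin(y)).round(4),(-d[0]*np.sin(y)+d[1]*np.cos(y)).round(4),d[2].round(4),np.abs(s["joint_vel"]).max().round(4),s["width"])
print(r.close_job())
E
```

```text
0.13 [272.9 171.4] [5, 6, 5, 2, 2, 4, 13, 20, 23, 20, 15, 9, 6, 4, 5, 6, 8, 6, 4]
0.14 [270.  172.5] [4, 3, 2, 2, 4, 8, 15, 20, 21, 17, 10, 5, 3, 2, 4, 6, 7, 8, 8]
0.15 [267.2 173.5] [2, 2, 2, 1, 3, 8, 16, 22, 23, 20, 16, 8, 5, 4, 4, 5, 6, 7, 7]
0.155 [265.7 174.1] [4, 3, 2, 2, 5, 11, 18, 22, 21, 17, 10, 5, 3, 2, 3, 5, 7, 7, 8]
0.16 [264.3 174.6] [5, 5, 3, 4, 6, 9, 8, 7, 7, 6, 6, 4, 3, 3, 3, 3, 4, 5, 6]
0.165 [262.8 175.1] [5, 6, 5, 3, 8, 15, 24, 28, 28, 18, 11, 7, 6, 6, 6, 7, 6, 6, 6]
-0.0356 -0.0002 0.0903 0.0025 0.015438240610079618
the job is handed in; nothing more can be done
None
```

I handed the job in at about 25 s: the plate is seated in the stand and released. The rod went down the tube until the collar met the rim, came right out, and is now held level and still, its tip estimated within 1 mm of the read point.

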